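Find the capped sleeve with the steel core by weight

TASK

The two capped sleeves in the wooden rack look the same, but one has a steel core inside and is clearly heavier than the other. Lift each in turn clear of the rack to feel its weight and see that the lighter one ends up standing in a pocket of the rack, let go; then finish while holding the heavier one in the gripper, upright and still, over the middle of the white tub and about 10 cm clear above its rim, ready to be taken over. Never let go of a sleeve in the air or tip one over, and do not shift the tub, bolt, nut, tape roll or pipe coupling.

Things in the scene. Friction and masses are not known exactly. Their poses are not given: they have to be found in the camera images.
- sleeve_1_mid (a point): centre (half-way up) of one capped sleeve: a closed upright aluminium cylinder 44 mm in diameter and 70 mm tall with a dark steel cap of the same diameter; z is its axis. It stands 8 mm deep in a pocket of the rack. It looks the same as the other sleeve. The core inside, steel in one and nylon in the other, cannot be seen (it may rattle by 2 mm) and either sleeve may be the heavy one: one weighs 0.16 to 0.21 kg, the other 0.45 to 0.61 kg. Grip it round the outside from above
- sleeve_2_mid (a point): centre (half-way up) of the other capped sleeve, of the same shape and size (44 mm diameter, 70 mm tall)
- sleeve_1: the sleeve of sleeve_1_mid; origin at the centre of its underside, z up its axis
- sleeve_2: the sleeve of sleeve_2_mid; origin at the centre of its underside, z up its axis
- rack: wooden block fixed to the bench, 80 mm (x) by 210 mm (y) by 18 mm high, origin at the centre of its underside, with two round pockets 50 mm in diameter and 8 mm deep on its long centre line, 120 mm apart (at y = +60 and -60 mm in its frame), in which the sleeves stand
- pocket_1 (a point): centre of the floor of the rack's pocket at its +y end, 10 mm above the bench; a seated sleeve's centre is 35 mm above it
- pocket_2 (a point): centre of the floor of the rack's pocket at its -y end, 10 mm above the bench
- tub_mouth (a point): centre of the mouth, at rim height, of the loose white plastic tub (87 mm across, 50 mm tall) standing on the bench
- tub: that tub; origin at the centre of its underside
- bolt: bystander: steel hexagon bolt 72 mm long lying on the bench in front, leave alone
- nut: bystander: steel hexagon nut 30x34x16 mm on the bench in front, leave alone
- tape: bystander: roll of black tape 53 mm across, 19 mm high, lying on the bench in front, leave alone
- coupling: bystander: pipe coupling 29x33x24 mm on the bench behind, leave alone
There are look-alikes about, which are no part of the job. What is shaped like the sleeve_1 but green or purple is not meant.

How it is judged:
On the way, in this order (a step that is already met when the one before it is completed fails the run):
1. the lighter sleeve has been lifted off the rack in the gripper (at least 11 mm, clear of its pocket) while the heavier stands in the rack (((contact force between sleeve_2 and the fingers above 1 N and contact force between sleeve_2 and rack below 0.05 N and height (world z) of sleeve_2_mid above 0.056 m and contact force between sleeve_1 and rack above 3 N) or (contact force between sleeve_1 and the fingers above 1 N and contact force between sleeve_1 and rack below 0.05 N and height (world z) of sleeve_1_mid above 0.056 m and contact force between sleeve_2 and rack above 3 N))), for 0.2 s.
2. the heavier sleeve is lifted off the rack in the gripper (at least 11 mm, clear of its pocket) while the lighter stands in a pocket, let go (((contact force between sleeve_1 and the fingers above 1 N and contact force between sleeve_1 and rack below 0.05 N and height (world z) of sleeve_1_mid above 0.056 m and contact force between sleeve_2 and rack between 0.8 and 3 N and contact force between sleeve_2 and the fingers below 0.1 N and angle between sleeve_2_mid's own z axis and vertical below 0.1 rad and height (world z) of sleeve_2_mid below 0.05 m and (horizontal distance between sleeve_2_mid and pocket_1 below 0.008 m or horizontal distance between sleeve_2_mid and pocket_2 below 0.008 m)) or (contact force between sleeve_2 and the fingers above 1 N and contact force between sleeve_2 and rack below 0.05 N and height (world z) of sleeve_2_mid above 0.056 m and contact force between sleeve_1 and rack between 0.8 and 3 N and contact force between sleeve_1 and the fingers below 0.1 N and angle between sleeve_1_mid's own z axis and vertical below 0.1 rad and height (world z) of sleeve_1_mid below 0.05 m and (horizontal distance between sleeve_1_mid and pocket_1 below 0.008 m or horizontal distance between sleeve_1_mid and pocket_2 below 0.008 m)))), for 0.2 s.
At the end, for the whole second after the job is handed in: Heavier sleeve gripped, upright within 0.2 rad, still, its centre within 30 mm of the tub's middle, its underside 50 to 160 mm above the rim, touching neither tub nor rack; lighter sleeve upright in a pocket, within 8 mm of its centre, not touched by the gripper (((contact force between sleeve_1 and the fingers above 1 N and contact force between sleeve_1 and rack below 0.05 N and contact force between sleeve_1 and tub below 0.05 N and horizontal distance between sleeve_1_mid and tub_mouth below 0.03 m and z of sleeve_1_mid in the frame of tub_mouth between 0.085 and 0.195 m and angle between sleeve_1_mid's own z axis and vertical below 0.2 rad and linear speed of sleeve_1 below 0.03 m/s and contact force between sleeve_2 and rack between 0.8 and 3 N and contact force between sleeve_2 and the fingers below 0.1 N and angle between sleeve_2_mid's own z axis and vertical below 0.1 rad and height (world z) of sleeve_2_mid below 0.05 m and (horizontal distance between sleeve_2_mid and pocket_1 below 0.008 m or horizontal distance between sleeve_2_mid and pocket_2 below 0.008 m)) or (contact force between sleeve_2 and the fingers above 1 N and contact force between sleeve_2 and rack below 0.05 N and contact force between sleeve_2 and tub below 0.05 N and horizontal distance between sleeve_2_mid and tub_mouth below 0.03 m and z of sleeve_2_mid in the frame of tub_mouth between 0.085 and 0.195 m and angle between sleeve_2_mid's own z axis and vertical below 0.2 rad and linear speed of sleeve_2 below 0.03 m/s and contact force between sleeve_1 and rack between 0.8 and 3 N and contact force between sleeve_1 and the fingers below 0.1 N and angle between sleeve_1_mid's own z axis and vertical below 0.1 rad and height (world z) of sleeve_1_mid below 0.05 m and (horizontal distance between sleeve_1_mid and pocket_1 below 0.008 m or horizontal distance between sleeve_1_mid and pocket_2 below 0.008 m)))); the arm keeps its last pose, push and grip.
It fails at once if a sleeve is let go in the air (more than 30 mm above its seat) ((height (world z) of sleeve_1_mid above 0.075 m and contact force between sleeve_1 and the fingers below 0.02 N) or (height (world z) of sleeve_2_mid above 0.075 m and contact force between sleeve_2 and the fingers below 0.02 N)).
It fails at once if a sleeve is tipped over (more than 0.7 rad) (angle between any of sleeve_1_mid, sleeve_2_mid's own z axis and vertical above 0.7 rad).
It fails at once if the tub or a bystander is shifted by more than 20 mm (distance of any of tub, bolt, nut, tape, coupling from where it was at the start of the episode above 0.02 m).
It also fails if it takes over 72 s, if anything falls off the work surface, if the arm or the gripper's body presses on something with over 40 N, if the wrist force passes 120 N, or if a joint passes its speed limit or range.

ROBOT

A 6-joint arm with a two-finger parallel gripper is mounted at the origin on a cart in front of the work surface, level with it; the furniture and walls round the work are solid. World frame = base frame: x ahead of the robot, y to its left, z up, the work surface at z = 0. Lengths are in m, angles in rad, forces in N, time in s.
With the tool pointing down it reaches from about 0.375 to 0.925 m from the base axis. Payload 5.7 kg.
Tool frame: the origin (TCP) lies at the very end of the fingers, on their centre line; the grasp point (between the pads) lies 19 mm behind it (arm.hold_point_z is the z of the grasp point in the tool frame, in m); z points along the fingers, y is the direction in which the jaws open and shut (so a half turn about z gives the same grasp; the last joint's range is limited). The gripper opens to 85 mm and grips with 20 to 120 N. Pads are 22 mm wide; open, the fingers measure 114 mm over their backs; the gripper's body (76 mm by 85 mm) begins 54 mm behind the grasp point. The pads swing forward as they close: fully open they stand 13 mm farther back than shut.
Start: joints at [1.229, 0.359, 1.51, -0, 1.272, -0.115], TCP at [0.135, 0.585, 0.231] pointing down, gripper open.
Joint ranges: [-2.97, 2.97], [-1.01, 2.36], [0.21, 2.38], [-0.96, 4.11], [0.2, 2.71], [-2.98, 2.98]. Speed limits (rad/s): [2.39, 2.39, 3.14, 3.14, 3.14, 3.14].

INTERFACE

Orientations are given as [roll, pitch, yaw] about the fixed x, y, z axes, in that order (R = Rz(yaw) Ry(pitch) Rx(roll)).
In Python, from rig import arm gives the robot as it stands.
- The arm moves only by the tool move_arm, never from a script. Its argument "plan" is a list of rows, each a list of 6 numbers: the shift along the tool's x, y, z in m, then the turn, a rotation vector about the tool's x, y, z in rad. In form: [[dx, dy, dz, rx, ry, rz], ...]. A call has 1 to 12 rows; each row is the pose to reach, as a shift and turn from the pose commanded when the call began, along the tool's axes at that moment; what a row does not reach only later rows make up. A row lasts 1/8 s, in which the tool goes at most 62.5 mm and 10.7 degrees, less where a joint would pass 70% of its speed; a pose out of reach is approached as far as the arm can. A call with a gripper value outside its range is refused whole. "hand" is the finger opening in m, from 0 to 0.0854, set as the call begins (left out, the last holds). The fingers move at their own pace and stop on an object; the grip force is fixed at half the most. Time passes only in rows, so rows that repeat a pose let the fingers close. It gives the time, the measured TCP pose, the force and the opening at its end, in the units of the state.
- arm.read_state(): the state, without advancing time (a new reading comes with each control period).
- arm.grab_frame(name): name is "scene" or "top"; returns a dict with "pixels" (400x640x3 uint8, red, green, blue), "depth" (400x640 float32, m along the optical axis (not along the pixel's ray), 0 where there is no reading), "K" (3x3 intrinsics, pixels), "k1" (the pictures are not rectified: a ray, as slopes to the right and down, at radius r is drawn at 1 + k1 r^2 times it, then the intrinsics apply), "R" (3x3) and "t" (3): a world point X has camera coordinates R X + t. Camera axes: x right, y down, z forward; pixel columns grow to the right and rows downward; lengths in m; the calibration is good to about 2 mm. A picture is of the moment at which its call begins.
- arm.hand_in(): hands the job in, once; it reports no verdict.
The state is a dict: "clock": time; "joint_pos": joint angles; "qvel": joint speeds; "joint_efforts": joint torques, N m; "tcp_pos": TCP position; "orientation": TCP orientation; "wrist_force": force on the tool from outside, world axes, zero at the start; "torque": the same for the moment, N m; "opening": opening from 0.0 (shut) to 1.0 (fully open).
Only numpy, scipy, OpenCV 4.12 (cv2) and the standard library are available. Lean on these libraries where they do the work, as an engineer would, in place of code of your own. Each camera call takes 0.05 s, during which the arm holds its last target.

## Working session

There is one attempt and no reset: what is moved stays moved. The work goes in short steps, Python scripts to look and compute and a tool call to move; the robot and the scene stay as the last step left them, time stands still between calls to the robot, and variables do not carry over. Pictures are saved under pics/ and viewed, and the job is handed in when it is done.

Besides the shell and the picture viewer there is one more tool, called after "Call:" as a command line: name --pt "numbers of a row" for each row, then --argument value for the rest. move_arm: Moves the arm, as the interface text tells. Its arguments: {"type":"object","properties":{"plan":{"type":"array"},"hand":{"type":"number"}},"required":["plan"]}

```bash
ls; mkdir -p pics
python3 - <<'E'
from rig import arm
import cv2
s=arm.read_state()
for k,v in s.items(): print(k,v)
print(arm.hold_point_z)
for n in("scene","top"):
    f=arm.grab_frame(n); cv2.imwrite(f"pics/{n}0.png",f["pixels"][:,:,::-1]); print(n,f["K"],f["k1"],f["R"],f["t"])
E
```

```text
pics
clock 0.0
joint_pos [ 1.22887904e+00  3.59504748e-01  1.51146960e+00  1.04252116e-05
  1.27246227e+00 -1.15128057e-01]
qvel [ 0.00100141 -0.00112132  0.00132004  0.00058308  0.00029787  0.0006988 ]
joint_efforts [-1.17281652e-03 -5.27626133e+01 -2.78613943e+01 -4.11247711e-04
  1.33240846e-02  9.90503167e-06]
tcp_pos [0.13469845 0.58397984 0.23043958]
orientation [-3.13976204e+00 -2.21715893e-04  2.91480015e+00]
wrist_force [1.16277859 0.30660009 0.9228909 ]
torque [-0.00077452 -0.01771013 -0.03753022]
opening 1.0017585529193624
-0.0187
scene [[404.17695957   0.         313.78692974]
 [  0.         404.17695957 204.49854919]
 [  0.           0.           1.        ]] -0.01833937987495244 [[-0.85811271 -0.51315155  0.01783422]
 [-0.39891231  0.64440389 -0.65238991]
 [ 0.32328245 -0.56693837 -0.75767364]] [0.48827441 0.23880304 0.80594821]
top [[387.90438371   0.         326.38931324]
 [  0.         387.90438371 202.90421493]
 [  0.           0.           1.        ]] -0.0263380452447744 [[ 0.0289598  -0.9995228  -0.01074698]
 [-0.99536037 -0.02784894 -0.09209874]
 [ 0.0917555   0.01336428 -0.99569188]] [0.01583221 0.51551795 0.89185146]
```

View pics/scene0.png

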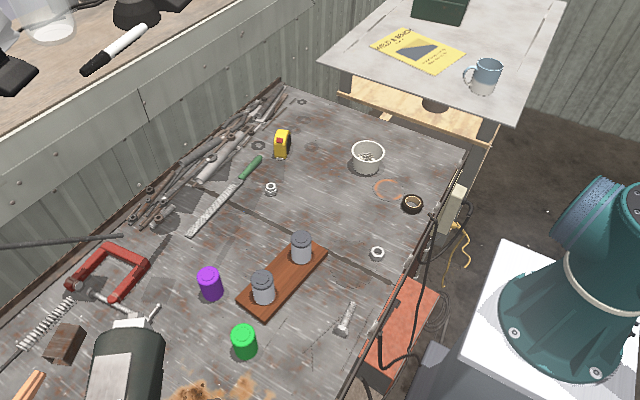

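View pics/top0.png

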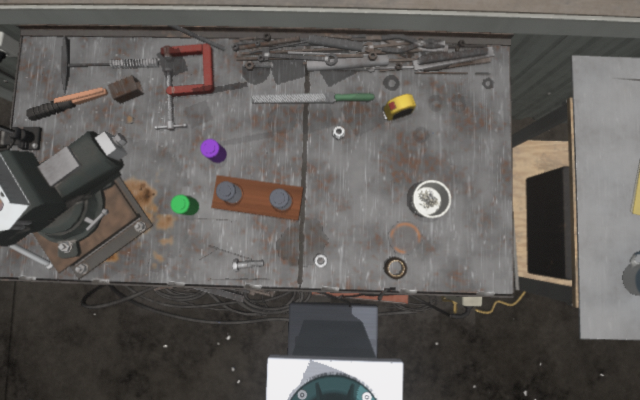

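The top picture shows the sleeves at about px (229,192) and (281,199) on the rack, the tub at (431,199), tape (396,268), nut (321,261), bolt (248,264) and coupling (338,132). Green and purple look-alikes stand to the left of the rack.

```bash
cat > h.py <<'E'
import numpy as np, cv2
def rays(f,uv):
    uv=np.asarray(uv,float).reshape(-1,1,2)
    d=np.array([f["k1"],0,0,0,0.])
    p=cv2.undistortPoints(uv,f["K"],d).reshape(-1,2)
    return np.c_[p,np.ones(len(p))]
def plane(f,uv,z):
    r=rays(f,uv)@f["R"]; c=-f["R"].T@f["t"]
    return c+r*((z-c[2])/r[:,2])[:,None]
def cloud(f):
    v,u=np.mgrid[0:400,0:640]; r=rays(f,np.c_[u.ravel(),v.ravel()])
    P=(r*f["depth"].reshape(-1,1)-f["t"])@f["R"]
    P[f["depth"].ravel()==0]=np.nan
    return P.reshape(400,640,3)
def circ(P):
    A=np.c_[2*P[:,:2],np.ones(len(P))]; b=(P[:,:2]**2).sum(1)
    s=np.linalg.lstsq(A,b,rcond=None)[0]; return s[:2],np.sqrt(s[2]+s[0]**2+s[1]**2)
E
python3 - <<'E'
from rig import arm
from h import *
for n in("top","scene"):
    f=arm.grab_frame(n); P=cloud(f); Z=P[:,:,2]
    px=f["pixels"].astype(int)
    X,Y=P[...,0],P[...,1]
    reg=(X>.3)&(X<.7)&(Y<.45)&(Y>-.5)
    print(n,"bench z",np.nanmedian(Z[reg]))
    m=(reg&(Z>.066)&(Z<.1)).astype(np.uint8)
    k,l,st,c=cv2.connectedComponentsWithStats(m)
    for i in range(1,k):
        if st[i,4]>60:
            q=P[l==i]; col=px[l==i].mean(0)
            cn=cv2.findContours((l==i).astype(np.uint8),cv2.RETR_EXTERNAL,cv2.CHAIN_APPROX_NONE)[0][0].reshape(-1,2)
            (u0,v0),r=cv2.minEnclosingCircle(cn)
            print("tall",st[i],c[i],"xyz",np.median(q,0),"top",np.percentile(q[:,2],95),col, circ(plane(f,cn,.08)))
    m=(reg&(Z>.038)&(Z<.062)).astype(np.uint8)
    k,l,st,c=cv2.connectedComponentsWithStats(m)
    for i in range(1,k):
        if st[i,4]>60:
            cn=cv2.findContours((l==i).astype(np.uint8),cv2.RETR_EXTERNAL,cv2.CHAIN_APPROX_NONE)[0][0].reshape(-1,2)
            print("mid",st[i],c[i],P[l==i].mean(0), circ(plane(f,cn,.05)))
    # rack: brown
    m=(reg&(Z>.005)&(Z<.03)&(px[...,0]>px[...,2]+40)).astype(np.uint8)
    k,l,st,c=cv2.connectedComponentsWithStats(m); i=1+np.argmax(st[1:,4])
    q=plane(f,np.c_[np.where(l==i)[::-1]],.018)[:,:2].astype(np.float32)
    print("rack z",np.median(Z[l==i]),cv2.minAreaRect(q))
E
```

```text
top bench z -9.457237927066941e-05
tall [200 139  19  19 270] [208.9962963 148.3037037] xyz [0.62899725 0.30198845 0.06899483] top 0.07168905707015043 [137.72962963  75.93703704 186.08888889] (array([0.6262419 , 0.29829771]), np.float64(0.020595508962615534))
tall [216 181  21  20 313] [225.60702875 190.16932907] xyz [0.53227489 0.25567588 0.07886389] top 0.08168442228720252 [ 97.01277955  97.01916933 102.8370607 ] (array([0.53199769, 0.25544839]), np.float64(0.02154973647897148))
tall [269 188  20  20 311] [278.81993569 197.54983923] xyz [0.5185525  0.13585188 0.07877475] top 0.08175953220645894 [101.61414791 101.74276527 107.91318328] (array([0.51870345, 0.13574614]), np.float64(0.021251190706880446))
tall [171 194  18  19 268] [179.70149254 203.24626866] xyz [0.5009136  0.36143076 0.06893799] top 0.07179421860839509 [ 70.48880597 176.1119403   93.76492537] (array([0.49988098, 0.35716218]), np.float64(0.020020292135427033))
mid [207 144  16  17  67] [217.04477612 154.47761194] [0.61855802 0.28819546 0.05076339] (array([0.62631664, 0.29844586]), np.float64(0.018488667466385656))
mid
[... 1609 characters left out ...]
51163032 0.15285356 0.049809  ] (array([0.51496319, 0.14635708]), np.float64(0.01704395864620412))
mid [199 276  22  17 141] [211.31205674 286.77304965] [0.61735562 0.31225511 0.04977862] (array([0.62410068, 0.30769631]), np.float64(0.017382810015223397))
mid [252 283  22  16 129] [263.71317829 293.41085271] [0.52128784 0.27070397 0.0504168 ] (array([0.52861988, 0.26275047]), np.float64(0.018323554308050924))
mid [233 337  23  17 122] [245.72131148 347.23770492] [0.4869544  0.37370612 0.05006934] (array([0.49539138, 0.36725824]), np.float64(0.01733868974198922))
rack z 0.018114311116736725 ((0.525937020778656, 0.198542520403862), (0.21061153709888458, 0.08107326924800873), 83.57880401611328)
```

Height, radius and spacing checks all agree: the sleeve tops are at 0.08 and the pockets 120 mm apart. Sleeve A is at about (0.5316, 0.257), B at (0.5185, 0.137) and the tub at (0.530, -0.209). The jaws will open across the rack (yaw ≈ 1.455).

```bash
cat >> h.py <<'E'
from scipy.spatial.transform import Rotation as Ro
def go(s,p,yaw):
    R0=Ro.from_euler('xyz',s["orientation"]); R1=Ro.from_euler('xyz',[np.pi,0,yaw])
    return np.round(np.r_[R0.inv().apply(np.array(p)-s["tcp_pos"]),(R0.inv()*R1).as_rotvec()],4)
E
python3 - <<'E'
from rig import arm
from h import *
print(go(arm.read_state(),[.5316,.257,.19],1.455))
E
```

```text
[-4.6020e-01 -2.2960e-01  4.0900e-02 -1.1000e-03  8.0000e-04  1.4598e+00]
```

Call:
move_arm --pt "-0.046 -0.023 0.004 0 0 0.146" --pt "-0.092 -0.046 0.008 0 0 0.292" --pt "-0.138 -0.069 0.012 0 0 0.438" --pt "-0.184 -0.092 0.016 0 0 0.584" --pt "-0.23 -0.115 0.02 0 0 0.73" --pt "-0.276 -0.138 0.024 0 0 0.876" --pt "-0.322 -0.161 0.028 0 0 1.022" --pt "-0.368 -0.184 0.032 0 0 1.168" --pt "-0.414 -0.207 0.036 0 0 1.314" --pt "-0.46 -0.23 0.04 0 0 1.46" --pt "-0.46 -0.23 0.04 0 0 1.46" --pt "-0.46 -0.23 0.04 0 0 1.46" --hand 0.0854

```text
clock: 1.7
tcp_pos: [0.5308, 0.257, 0.1909]
orientation: [-3.14, 0.0, 1.455]
wrist_force: [-0.6, 0.7, 0.3]
opening: 1.002
```

Run:
```python
from rig import arm
from h import *
s=arm.read_state()
print(s["clock"],s["tcp_pos"],s["orientation"],s["wrist_force"],s["joint_pos"],go(s,[.5316,.257,.036],1.455))
```

```text
1.7 [0.5308001  0.25703786 0.19094557] [-3.14025888e+00  1.73136540e-04  1.45511202e+00] [-0.58621845  0.74242991  0.30851224] [3.33601322e-01 3.83294309e-01 1.58026012e+00 4.57981389e-04
 1.17931486e+00 4.49110722e-01] [ 1.000e-04  1.000e-03  1.549e-01 -1.300e-03  2.000e-04  1.000e-04]
```

Call:
move_arm --pt "0 0.001 0.03 0 0 0" --pt "0 0.001 0.06 0 0 0" --pt "0 0.001 0.09 0 0 0" --pt "0 0.001 0.115 0 0 0" --pt "0 0.001 0.135 0 0 0" --pt "0 0.001 0.148 0 0 0" --pt "0 0.001 0.154 0 0 0" --pt "0 0.001 0.154 0 0 0" --pt "0 0.001 0.154 0 0 0"

```text
clock: 2.82
tcp_pos: [0.5329, 0.2572, 0.038]
orientation: [3.14, -0.0, 1.455]
wrist_force: [-0.9, 0.9, -0.1]
opening: 0.999
```

Run:
```python
from rig import arm
from h import *
for n in("scene","top"):
    f=arm.grab_frame(n); im=f["pixels"][:,:,::-1]
    im=im[180:380,140:400] if n=="scene" else im[120:270,150:350]
    cv2.imwrite(f"pics/{n}1.png",cv2.resize(im,None,fx=3,fy=3)[:600,:800])
```

```text
(no output)
```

View pics/scene1.png

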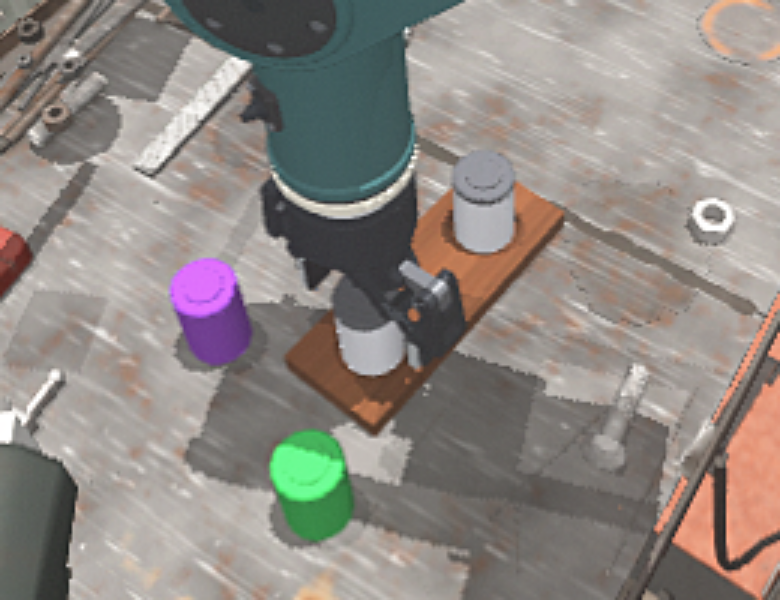

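The picture shows the jaws straddling sleeve A, sleeve at crop px (370,325) and near finger at (435,310), with nothing touched. Closing now.

Call:
move_arm --pt "0 0 0 0 0 0" --pt "0 0 0 0 0 0" --pt "0 0 0 0 0 0" --pt "0 0 0 0 0 0" --pt "0 0 0 0 0 0" --pt "0 0 0 0 0 0" --pt "0 0 0 0 0 0" --pt "0 0 0 0 0 0" --hand 0.03

```text
clock: 3.92
tcp_pos: [0.533, 0.2569, 0.0377]
orientation: [3.141, -0.0, 1.455]
wrist_force: [0.9, -2.0, 5.7]
opening: 0.498
```

Run:
```python
from rig import arm
s=arm.read_state()
print(s["wrist_force"],s["torque"],s["opening"]*.0854,s["tcp_pos"],s["joint_efforts"])
```

```text
[ 0.90391145 -1.9939744   5.67578544] [-0.23667516 -0.05775515 -0.01757749] 0.04252066794951802 [0.53295992 0.25693062 0.03765814] [ 1.07182536e+00 -5.39608312e+01 -1.68934840e+01  4.66514211e-01
  1.17694521e-01  1.34200259e-02]
```

Call:
move_arm --pt "0 0 -0.004 0 0 0" --pt "0 0 -0.01 0 0 0" --pt "0 0 -0.017 0 0 0" --pt "0 0 -0.022 0 0 0" --pt "0 0 -0.025 0 0 0" --pt "0 0 -0.025 0 0 0" --pt "0 0 -0.025 0 0 0" --pt "0 0 -0.025 0 0 0" --pt "0 0 -0.025 0 0 0"

```text
clock: 5.05
tcp_pos: [0.5323, 0.2569, 0.0621]
orientation: [-3.141, 0.0, 1.455]
wrist_force: [0.6, -0.3, -5.9]
opening: 0.498
```

Run:
```python
from rig import arm
from h import *
s=arm.read_state()
print(s["wrist_force"],s["torque"],s["opening"]*.0854,s["tcp_pos"],s["joint_efforts"])
f=arm.grab_frame("scene"); im=f["pixels"][180:380,140:400,::-1]
cv2.imwrite(f"pics/s2.png",cv2.resize(im,None,fx=3,fy=3))
print([arm.read_state()["wrist_force"].round(2) if hasattr(s["wrist_force"],"round") else arm.read_state()["wrist_force"]])
```

```text
[ 0.59410297 -0.27190762 -5.85009298] [ 0.01573745  0.02134278 -0.01921626] 0.04253855234013825 [0.53230751 0.25688912 0.06211972] [ 1.65479014e-03 -5.95864534e+01 -2.14017034e+01  1.52670866e-03
  4.31072287e-03  5.62478363e-05]
[array([-0.36, -0.29, -5.44])]
```

View pics/s2.png

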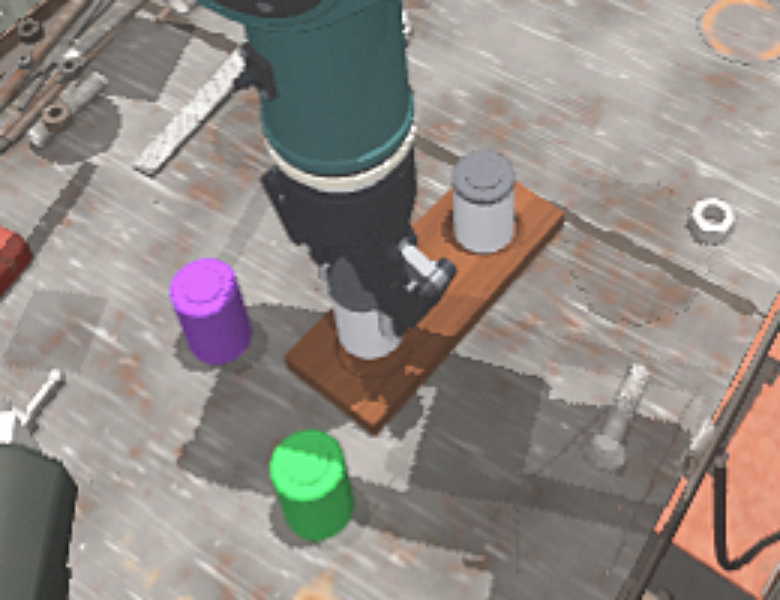

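The wrist shows about -5.6 N with the sleeve lifted clear of its pocket, so A is the heavy one. I'll set it back and lift B next.

Call:
move_arm --pt "0 0 0.005 0 0 0" --pt "0 0 0.011 0 0 0" --pt "0 0 0.017 0 0 0" --pt "0 0 0.021 0 0 0" --pt "0 0 0.024 0 0 0" --pt "0 0 0.025 0 0 0" --pt "0 0 0.025 0 0 0" --pt "0 0 0.025 0 0 0"

```text
clock: 6.1
tcp_pos: [0.5324, 0.2569, 0.0377]
orientation: [3.141, 0.0, 1.455]
wrist_force: [-2.5, -0.6, 1.9]
opening: 0.499
```

Call:
move_arm --pt "0 0 0 0 0 0" --pt "0 0 0 0 0 0" --pt "0 0 0 0 0 0" --pt "0 0 0 0 0 0" --pt "0 0 0 0 0 0" --pt "0 0 0 0 0 0" --pt "0 0 0 0 0 0" --hand 0.0854

```text
clock: 6.98
tcp_pos: [0.5324, 0.2569, 0.0373]
orientation: [-3.142, 0.0, 1.455]
wrist_force: [-0.5, 0.4, 0.1]
opening: 0.995
```

Call:
move_arm --pt "0 0 -0.02 0 0 0" --pt "0 0 -0.05 0 0 0" --pt "0 0 -0.08 0 0 0" --pt "0 0 -0.11 0 0 0" --pt "-0.03 0 -0.12 0 0 0" --pt "-0.06 0 -0.12 0 0 0" --pt "-0.09 0 -0.12 0 0 0" --pt "-0.11 0 -0.12 0 0 0" --pt "-0.12 0 -0.12 0 0 0" --pt "-0.12 0 -0.12 0 0 0"

```text
clock: 8.22
tcp_pos: [0.5186, 0.1375, 0.1573]
orientation: [-3.142, -0.0, 1.454]
wrist_force: [0.6, -0.9, -0.3]
opening: 0.998
```

Run:
```python
from rig import arm
from h import *
s=arm.read_state()
print(s["clock"],go(s,[.5187,.137,.037],1.455),s["wrist_force"])
f=arm.grab_frame("scene"); im=f["pixels"][180:380,140:400,::-1]
cv2.imwrite(f"pics/s3.png",cv2.resize(im,None,fx=3,fy=3))
```

```text
8.225 [-5.000e-04  2.000e-04  1.203e-01 -1.000e-04 -1.000e-04 -1.200e-03] [ 0.64319492 -0.8809652  -0.3195382 ]
```

View pics/s3.png

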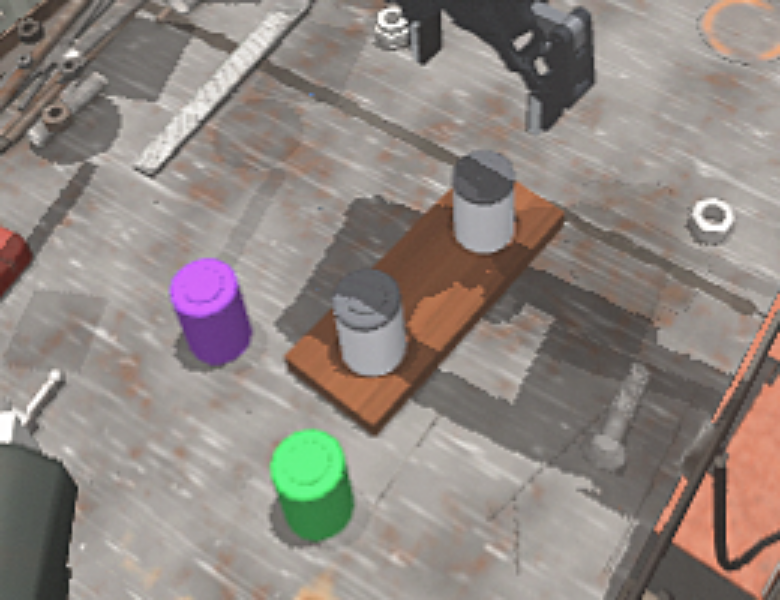

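Sleeve A stands upright again in its pocket at crop px (370,325), and the gripper is above B at (484,205). Going down on B.

Call:
move_arm --pt "0 0 0.03 0 0 0" --pt "0 0 0.06 0 0 0" --pt "0 0 0.085 0 0 0" --pt "0 0 0.105 0 0 0" --pt "0 0 0.116 0 0 0" --pt "0 0 0.12 0 0 0" --pt "0 0 0.12 0 0 0" --pt "0 0 0.12 0 0 0"

```text
clock: 9.28
tcp_pos: [0.5191, 0.1379, 0.038]
orientation: [3.14, -0.0, 1.455]
wrist_force: [0.5, 0.9, -0.8]
opening: 0.998
```

Call:
move_arm --pt "0 0 0 0 0 0" --pt "0 0 0 0 0 0" --pt "0 0 0 0 0 0" --pt "0 0 0 0 0 0" --pt "0 0 0 0 0 0" --pt "0 0 0 0 0 0" --pt "0 0 0 0 0 0" --pt "0 0 0 0 0 0" --hand 0.03

```text
clock: 10.28
tcp_pos: [0.5189, 0.1378, 0.0379]
orientation: [3.141, -0.0, 1.455]
wrist_force: [0.0, 0.7, 5.7]
opening: 0.503
```

Call:
move_arm --pt "0 0 -0.004 0 0 0" --pt "0 0 -0.01 0 0 0" --pt "0 0 -0.017 0 0 0" --pt "0 0 -0.022 0 0 0" --pt "0 0 -0.025 0 0 0" --pt "0 0 -0.025 0 0 0" --pt "0 0 -0.025 0 0 0" --pt "0 0 -0.025 0 0 0" --pt "0 0 -0.025 0 0 0" --pt "0 0 -0.025 0 0 0"

```text
clock: 11.52
tcp_pos: [0.5184, 0.1377, 0.0622]
orientation: [-3.141, 0.0, 1.455]
wrist_force: [-0.5, 0.8, -1.7]
opening: 0.503
```

Run:
```python
from rig import arm
from h import *
s=arm.read_state()
print(s["wrist_force"],s["torque"],s["opening"]*.0854,s["tcp_pos"],s["joint_efforts"])
f=arm.grab_frame("scene"); im=f["pixels"][180:380,140:400,::-1]
cv2.imwrite(f"pics/s4.png",cv2.resize(im,None,fx=3,fy=3))
print(arm.read_state()["wrist_force"])
```

```text
[-0.46764601  0.77209179 -1.65277915] [0.00159348 0.00029944 0.01694296] 0.042974587024791865 [0.51844364 0.13772836 0.06219396] [-7.47609283e-04 -5.18806708e+01 -1.85520619e+01 -1.72531851e-03
  3.92665272e-03 -1.39939281e-06]
[ 0.30444336 -0.22213685 -2.15915467]
```

View pics/s4.png

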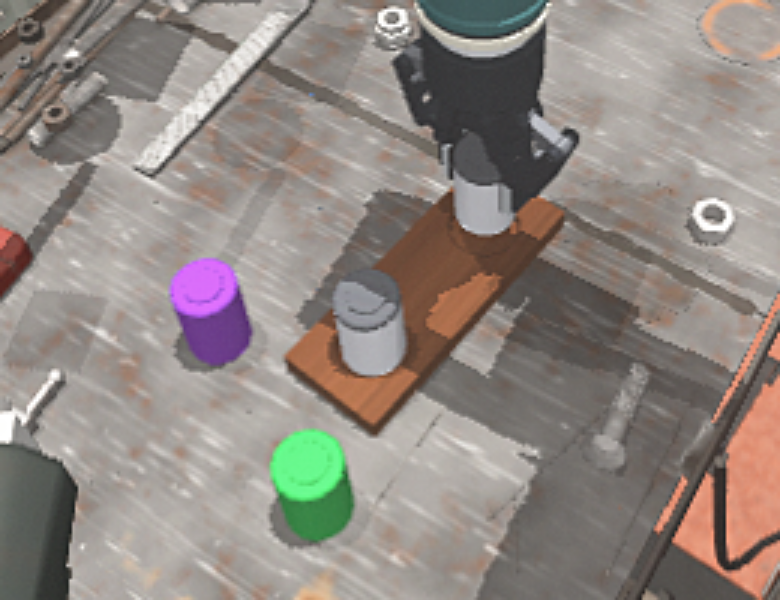

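B weighs about 1.9 N, so it is the light one. It is lifted clear at crop px (484,190) while A stands in the rack. I'll put B back and fetch A.

Call:
move_arm --pt "0 0 0.005 0 0 0" --pt "0 0 0.011 0 0 0" --pt "0 0 0.017 0 0 0" --pt "0 0 0.021 0 0 0" --pt "0 0 0.024 0 0 0" --pt "0 0 0.025 0 0 0" --pt "0 0 0.025 0 0 0" --pt "0 0 0.025 0 0 0"

```text
clock: 12.58
tcp_pos: [0.5184, 0.1377, 0.0379]
orientation: [-3.142, 0.0, 1.455]
wrist_force: [-1.7, -0.6, 6.2]
opening: 0.504
```

Call:
move_arm --pt "0 0 0 0 0 0" --pt "0 0 0 0 0 0" --pt "0 0 0 0 0 0" --pt "0 0 0 0 0 0" --pt "0 0 0 0 0 0" --pt "0 0 0 0 0 0" --pt "0 0 0 0 0 0" --hand 0.0854

```text
clock: 13.45
tcp_pos: [0.5185, 0.1377, 0.0373]
orientation: [-3.142, 0.0, 1.455]
wrist_force: [0.9, -0.3, 0.4]
opening: 0.996
```

Call:
move_arm --pt "0 0 -0.02 0 0 0" --pt "0 0 -0.05 0 0 0" --pt "0 0 -0.08 0 0 0" --pt "0 0 -0.11 0 0 0" --pt "0.03 0 -0.12 0 0 0" --pt "0.06 0 -0.12 0 0 0" --pt "0.09 0 -0.12 0 0 0" --pt "0.11 0 -0.12 0 0 0" --pt "0.12 0 -0.12 0 0 0" --pt "0.12 0 -0.12 0 0 0"

```text
clock: 14.7
tcp_pos: [0.5323, 0.257, 0.1571]
orientation: [-3.141, 0.0, 1.456]
wrist_force: [0.4, -0.0, -0.1]
opening: 1.001
```

Run:
```python
from rig import arm
from h import *
s=arm.read_state()
print(s["clock"],go(s,[.5322,.257,.037],1.455),s["wrist_force"])
f=arm.grab_frame("scene"); im=f["pixels"][180:380,140:400,::-1]
cv2.imwrite(f"pics/s5.png",cv2.resize(im,None,fx=3,fy=3))
```

```text
14.7 [ 0.000e+00 -1.000e-04  1.201e-01 -3.000e-04  5.000e-04  6.000e-04] [ 0.39291872 -0.02629506 -0.07749684]
```

View pics/s5.png

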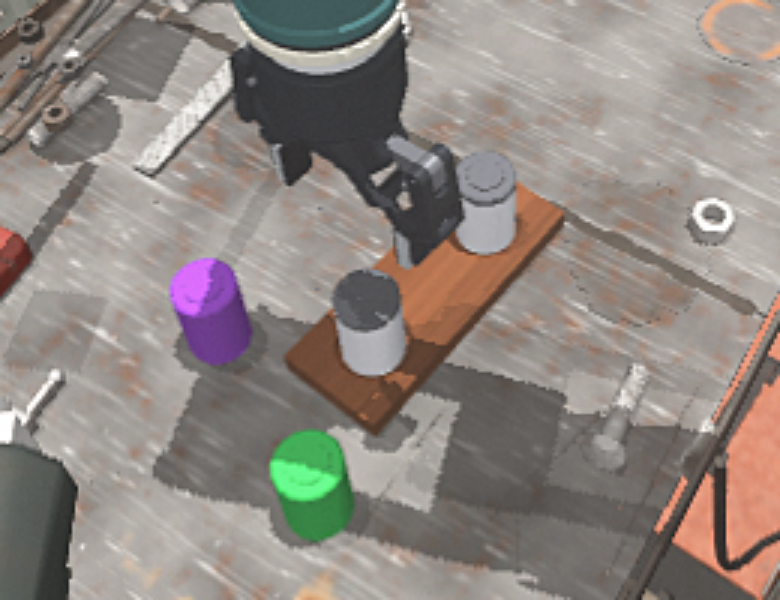

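B is back in its pocket at crop px (486,205), upright and free. Now gripping A.

Call:
move_arm --pt "0 0 0.03 0 0 0" --pt "0 0 0.06 0 0 0" --pt "0 0 0.085 0 0 0" --pt "0 0 0.105 0 0 0" --pt "0 0 0.116 0 0 0" --pt "0 0 0.12 0 0 0" --pt "0 0 0.12 0 0 0" --pt "0 0 0.12 0 0 0"

```text
clock: 15.75
tcp_pos: [0.533, 0.2571, 0.0381]
orientation: [3.14, -0.001, 1.455]
wrist_force: [0.2, -0.0, 0.5]
opening: 0.998
```

Call:
move_arm --pt "0 0 0 0 0 0" --pt "0 0 0 0 0 0" --pt "0 0 0 0 0 0" --pt "0 0 0 0 0 0" --pt "0 0 0 0 0 0" --pt "0 0 0 0 0 0" --pt "0 0 0 0 0 0" --pt "0 0 0 0 0 0" --hand 0.03

```text
clock: 16.75
tcp_pos: [0.5326, 0.2571, 0.0378]
orientation: [3.141, -0.0, 1.455]
wrist_force: [-0.6, 0.2, 6.0]
opening: 0.496
```

Call:
move_arm --pt "0 0 -0.004 0 0 0" --pt "0 0 -0.01 0 0 0" --pt "0 0 -0.017 0 0 0" --pt "0 0 -0.022 0 0 0" --pt "0 0 -0.025 0 0 0" --pt "0 0 -0.025 0 0 0" --pt "0 0 -0.025 0 0 0" --pt "0 0 -0.025 0 0 0" --pt "0 0 -0.025 0 0 0" --pt "0 0 -0.025 0 0 0"

```text
clock: 18.0
tcp_pos: [0.5324, 0.2569, 0.0622]
orientation: [-3.141, 0.0, 1.455]
wrist_force: [0.8, 0.6, -5.0]
opening: 0.495
```

Run:
```python
from rig import arm
from h import *
s=arm.read_state()
print(s["wrist_force"],s["opening"]*.0854,s["tcp_pos"])
print(go(s,[.530,-.209,.177],1.455))
f=arm.grab_frame("scene"); im=f["pixels"][180:380,140:400,::-1]
cv2.imwrite(f"pics/s6.png",cv2.resize(im,None,fx=3,fy=3))
```

```text
[ 0.81322001  0.55475118 -4.99804221] 0.0422734199479213 [0.53236543 0.2568939  0.06219455]
[-4.631e-01  5.150e-02 -1.147e-01 -1.000e-04  2.000e-04 -2.000e-04]
```

View pics/s6.png

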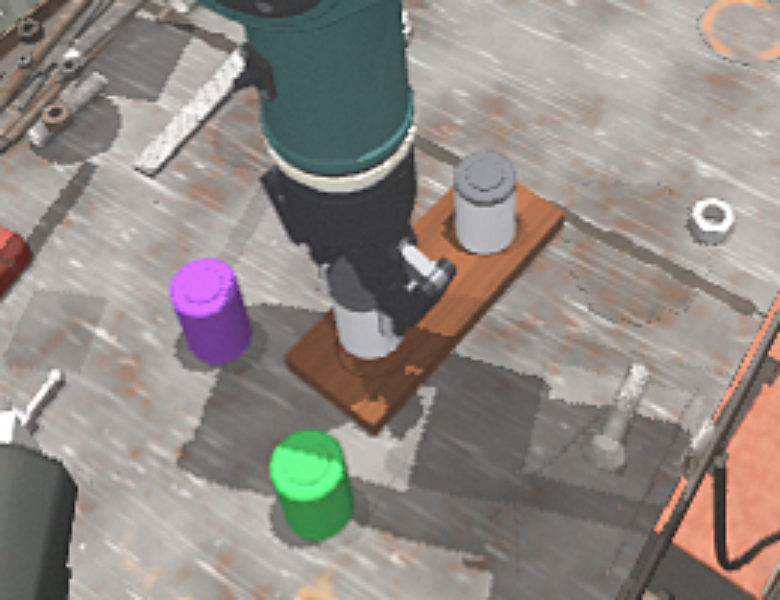

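A is held and clear of its pocket at crop px (367,315), with B standing free. Raising it straight up, then carrying it gently.

Call:
move_arm --pt "0 0 -0.01 0 0 0" --pt "0 0 -0.025 0 0 0" --pt "0 0 -0.045 0 0 0" --pt "0 0 -0.065 0 0 0" --pt "0 0 -0.085 0 0 0" --pt "0 0 -0.102 0 0 0" --pt "0 0 -0.112 0 0 0" --pt "0 0 -0.115 0 0 0" --pt "0 0 -0.115 0 0 0"

```text
clock: 19.18
tcp_pos: [0.5321, 0.2568, 0.177]
orientation: [-3.141, 0.0, 1.455]
wrist_force: [-1.4, -0.2, -6.2]
opening: 0.491
```

Call:
move_arm --pt "-0.01 0.001 0 0 0 0" --pt "-0.025 0.003 0 0 0 0" --pt "-0.045 0.005 0 0 0 0" --pt "-0.07 0.008 0 0 0 0" --pt "-0.095 0.011 0 0 0 0" --pt "-0.12 0.013 0 0 0 0" --pt "-0.145 0.016 0 0 0 0" --pt "-0.17 0.019 0 0 0 0" --pt "-0.195 0.022 0 0 0 0" --pt "-0.22 0.024 0 0 0 0" --pt "-0.24 0.027 0 0 0 0" --pt "-0.25 0.028 0 0 0 0"

```text
clock: 20.68
tcp_pos: [0.5309, 0.0033, 0.1773]
orientation: [-3.142, 0.0, 1.453]
wrist_force: [0.2, -0.5, -5.3]
opening: 0.497
```

Call:
move_arm --pt "-0.01 0.001 0 0 0 0" --pt "-0.025 0.003 0 0 0 0" --pt "-0.045 0.005 0 0 0 0" --pt "-0.07 0.008 0 0 0 0" --pt "-0.095 0.011 0 0 0 0" --pt "-0.12 0.013 0 0 0 0" --pt "-0.145 0.016 0 0 0 0" --pt "-0.17 0.019 0 0 0 0" --pt "-0.19 0.021 0 0 0 0" --pt "-0.205 0.023 0 0 0 0" --pt "-0.213 0.0235 0 0 0 0" --pt "-0.213 0.0235 0 0 0 0"

```text
clock: 22.18
tcp_pos: [0.5299, -0.2091, 0.1773]
orientation: [-3.141, -0.0, 1.454]
wrist_force: [-0.6, 0.9, -5.3]
opening: 0.49
```

Run:
```python
from rig import arm
from h import *
s=arm.read_state()
print(s["wrist_force"],s["opening"]*.0854,s["tcp_pos"],s["clock"],s["orientation"])
for n in("scene","top"):
    f=arm.grab_frame(n); cv2.imwrite(f"pics/{n}7.png",f["pixels"][:,:,::-1])
    P=cloud(f);Z=P[...,2]
    reg=(P[...,0]>.48)&(P[...,0]<.57)&(P[...,1]<.18)&(P[...,1]>.09)
    m=(reg&(Z>.066)&(Z<.1))
    if m.sum()>20: print(n,"light top",np.median(P[m],0),m.sum())
    for nm,x0,x1,y0,y1,z0,z1 in (("tub",.47,.59,-.27,-.15,.038,.062),):
        q=(P[...,0]>x0)&(P[...,0]<x1)&(P[...,1]>y0)&(P[...,1]<y1)&(Z>z0)&(Z<z1)
        cn=np.c_[np.where(q)[::-1]]; 
        if len(cn)>30: print(nm,circ(plane(f,cv2.convexHull(cn.astype(np.int32)).reshape(-1,2),.05)),len(cn))
```

```text
[-0.62425763  0.86674179 -5.28708334] 0.04183766024517602 [ 0.52992557 -0.20908385  0.17725734] 22.175 [-3.14145938e+00 -1.50216171e-04  1.45427240e+00]
scene light top [0.51649294 0.14200154 0.07853992] 347
tub (array([ 0.53025461, -0.20564498]), np.float64(0.04559062101304415)) 301
top light top [0.51756942 0.13579166 0.07876868] 303
tub (array([ 0.53014392, -0.21115268]), np.float64(0.04326242972060723)) 213
```

View pics/scene7.png

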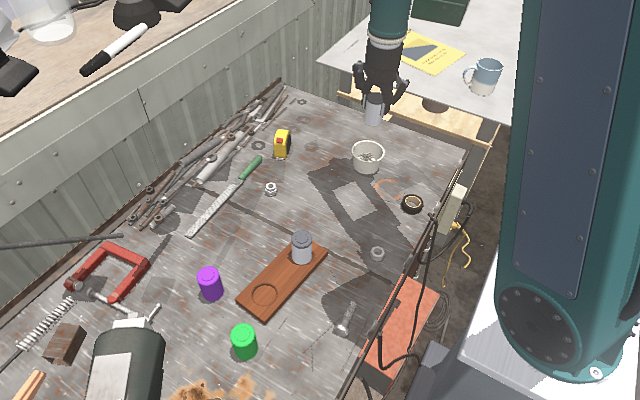

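View pics/top7.png

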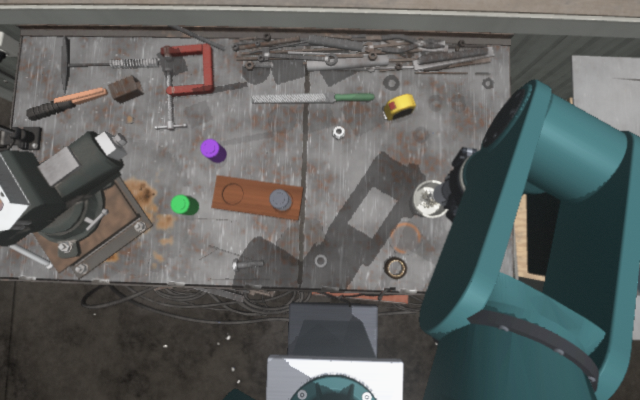

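Sleeve A is upright in the jaws above the tub (scene px (375,108) over tub (367,157)). The light sleeve stands alone in its pocket (top px (281,200)), and tub, nut, tape, bolt and coupling are where they were. I'll let it settle, then hand in.

Call:
move_arm --pt "0 0 0 0 0 0" --pt "0 0 0 0 0 0" --pt "0 0 0 0 0 0" --pt "0 0 0 0 0 0"

```text
clock: 22.78
tcp_pos: [0.53, -0.2088, 0.1774]
orientation: [-3.142, 0.0, 1.455]
wrist_force: [-0.4, -0.3, -5.7]
opening: 0.495
```

Run:
```python
from rig import arm
s=arm.read_state(); print(s["clock"],s["wrist_force"],abs(s["qvel"]).max(),s["opening"])
print(arm.hand_in())
```

```text
22.775 [-0.39299039 -0.32140316 -5.66343314] 0.0018478553501458596 0.4948360197797408
the job is handed in; nothing more can be done
None
```

The job is handed in at 22.8 s, with the heavier sleeve held over the tub and the lighter one standing free in its rack pocket. The hand-in gave no verdict.

- **Finding the heavy one:** I lifted the +y sleeve first and it weighed about 5.6 N, so it was the heavy one, and I set it back. The -y sleeve weighed about 1.9 N when lifted clear, and I returned it to its pocket and let go. I then picked up the heavy sleeve again and carried it to the tub.
- **Final hold:** The tool is at (0.530, -0.209, 0.177), pointing straight down. From the lift height, the sleeve's underside should be about 100 mm above the rim. The wrist reads 5.7 N and the arm is still.
- **Light sleeve:** In the last pictures it stands upright with its top at 0.079 m, in the same place as at the start.
- **Tub and bystanders:** The tub measured the same as at the start. The bolt, nut, tape roll and coupling look unmoved in the pictures; I did not measure them.
- **Disagreement between cameras:** The two views differ by about 5 mm in y for both the tub and the sleeves, so I used middle values. That is well inside the 30 mm allowed over the tub, and the light sleeve sits in its pocket in both views.

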